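Load a coffee capsule and clamp it home

ROBOT

A 6-joint arm with a two-finger parallel gripper is mounted at the origin on the work surface; the furniture and walls round the work are solid. World frame = base frame: x ahead of the robot, y to its left, z up, the work surface at z = 0. Lengths are in m, angles in rad, forces in N, time in s.
With the tool pointing down it reaches from about 0.4 to 0.925 m from the base axis. Payload 12.5 kg.
Tool frame: the origin (TCP) lies on the centre line of the jaws, within the pads' length; the fingertips stand 22 mm ahead of it and the grasp point (between the pads) lies 3 mm ahead of it; z points along the fingers, y is the line along which they close (so a half turn about z gives the same grasp; the last joint's range is limited). The gripper opens to 95 mm and grips with 3 to 60 N. Pads are 20 mm wide; open, the fingers measure 119 mm over their backs; the gripper's body (75 mm by 180 mm) begins 59 mm behind the grasp point.
Start: joints at [-1.335, 0.491, 1.559, -0, 1.092, -0.106], TCP at [0.21, -0.589, 0.209] pointing down, gripper open.
Joint ranges: [-3.1, 3.1], [-0.84, 2.19], [0.05, 2.79], [-1.13, 4.28], [0.06, 2.93], [-2.69, 2.69]. Speed limits (rad/s): [2.22, 2.22, 2.79, 3.14, 3.14, 3.14].

INTERFACE

Orientations are given as a rotation vector (axis times angle).
In Python, from workcell import telemetry, grab_frame, calibration, sign_off gives the robot as it stands.
- The arm moves only by the shell command python3 -m crank 'ROWS' [OPENING]. ROWS is JSON, a list of rows, each an object with "delta_pos": the shift along the tool's x, y, z in cm, a list of three; "dr": the turn, a rotation vector about the tool's x, y, z in rad, a list of three. In form: [{"delta_pos": [x, y, z], "dr": [ax, ay, az]}, ...]. A call has 1 to 12 rows; each row shifts and turns the commanded pose from where the row before left it, along the tool's axes as they then stand; what a row does not reach is not made up. A row lasts 1/12 s, in which the tool goes at most 41.7 mm and 7.16 degrees, less where a joint would pass 70% of its speed; a pose out of reach is approached as far as the arm can. A call with a gripper value outside its range is refused whole. OPENING is the opening, from -1 (shut) to 1 (fully open), set as the call begins (- or left out, the last holds). The fingers move at their own pace and stop on an object; the grip force is fixed at half the most. Time passes only in rows, so rows that do not move let the fingers close. It gives the time, the measured TCP pose, the force, the opening and the grip force at its end, in the units of the state.
- telemetry.read_state(): the state, without advancing time (a new reading comes with each control period).
- grab_frame(name): name is "side" or "top" or "wrist"; returns the picture (384x512x3 uint8, red, green, blue); there is no depth.
- calibration(name): a dict with "mtx" (3x3 intrinsics, pixels), "k1" (the pictures are not rectified: a ray, as slopes to the right and down, at radius r is drawn at 1 + k1 r^2 times it, then the intrinsics apply), "R" (3x3) and "t" (3): a world point X has camera coordinates R X + t. Camera axes: x right, y down, z forward; pixel columns grow to the right and rows downward; lengths in m; the calibration is good to about 2 mm. A picture is of the moment at which its call begins: read the wrist's pose just before it. calibration takes no time and is no camera call; for the wrist camera it gives the pose at the moment of the call.
- sign_off(): hands the job in; it is judged then, once.
The state is a dict: "time": time; "q": joint angles; "joint_velocities": joint speeds; "tau": joint torques, N m; "tool_pos": TCP position; "tcp_rot": TCP orientation; "contact_force": force on the tool from outside, world axes, zero at the start; "wrist_torque": the same for the moment, N m; "grip_width": finger opening in m; "grip_force": force on a finger pad.
Only numpy, scipy, OpenCV 4.12 (cv2) and the standard library are available. Lean on these libraries where they do the work, as an engineer would, in place of code of your own. Each camera call takes 0.05 s, during which the arm holds its last target. There are 200 camera calls.

TASK

Stand the copper-collared coffee capsule upright in the well of the capsule press while the clamp is open, then bring the hinged clamp down on it by its bar and drive the capsule fully home on the seat that you cannot see. Keep it pressed home firmly but gently for about a second without crushing it, then let go, leaving the clamp down on the capsule and everything else where it stands.

Things in the scene. Friction and masses are not known exactly. Their poses are not given: they have to be found in the camera images.
- capsule_center (a point): The capsule to load: aluminium body 40 mm in diameter and 30 mm tall, foot chamfered to 35 mm, with a copper collar 48 mm in diameter and 16 mm tall on top; 46 mm tall overall, 70 g, loose, standing upright on the worktop. This point is on its axis half-way up (23 mm above its foot); its z axis points up. Grip the collar from above.
- capsule: The same copper-collared capsule; its origin is the centre of its foot.
- spare_center (a point): A capsule of the same shape and size with a black collar: not wanted, leave it. Point on its axis half-way up.
- press: Capsule press, screwed to the worktop: base plate 200 x 112 x 14 mm, from 95 mm on the -x side of the well to 105 mm on the +x side, with a grey block 84 mm square (top 62 mm above the worktop) round the well. Origin on the worktop under the well's axis; z up, x towards the clamp's hinge, y along the hinge.
- well_mouth (a point): Centre of the mouth of the well in the block's top, 62 mm above the worktop: a round bore 42 mm wide with a 4 mm lead-in chamfer. Axes as the press. A capsule set in the well first stands on the raised plunger with its top 30 mm above the mouth; home, its top is 18 to 24 mm above the mouth.
- plunger (a joint): How far the steel plunger (26 mm wide) in the well has been pushed down, m; at 0 its top is 16 mm below the mouth. It gives only under about 6 N, has no spring and stays where it is pushed. The fixed seat ring on which the capsule comes home lies out of sight 22 to 28 mm below the mouth, different at each start: the capsule has 6 to 12 mm to go. Feel for it.
- clamp_hinge (a point): Point on the clamp's hinge axis midway between the cheeks, 78 mm along +x from the well's axis and 21 mm above the mouth; axes as those of the well.
- clamp (a joint): Angle of the hinged yoke clamp about the hinge's y axis: 0 with its arms level (bar on the -x side of the well), growing as it opens up and over, 1.57 upright; range -0.15 to 2.0. Hinge friction (1 to 2 N at the bar) holds it anywhere. The pad meets a capsule on the raised plunger at about 0.14; with the capsule home the clamp is between 0.08 and -0.06.
- bar_mid (a point): Middle of the clamp's black rubber bar, 16 mm thick, 70 mm long along y, 160 mm from the hinge axis, free for pinching from above between the two side arms (84 mm apart, 11 mm thick, at the height of the bar). Axes turn with the clamp: at 0 as those of the well.
- pad: Red domed pad on a spring (14 N per mm) under the clamp's bridge, 78 mm from the hinge: it pushes with about 2.05 times the force on the bar across the arm, less about 1 N. Origin 2 mm above the dome's lowest point. Pressed home firmly: 13 N or more at the pad, reached only on the seat (7 to 8 N at the bar); crushed: over 32 N at the pad (16 N at the bar).
- tumbler: Bystander: clear glass tumbler 78 mm wide, 92 mm tall; origin at the centre of its foot.
- juice_cup: Bystander: steel cup 65 mm wide, 57 mm tall; origin at the centre of its foot.
- jigger: Bystander: double steel jigger 43 mm wide, 73 mm tall; origin at the centre of its foot.
- tin: Bystander: pale grey lidded tin 82 mm wide, 110 mm tall; origin at the centre of its foot.
- shaker: Bystander: steel cocktail shaker 69 mm wide, 179 mm tall; origin at the centre of its foot.
Things that resemble listed ones, but are neither listed nor needed, are in the scene too. Leave any turquoise look-alike of the capsule alone. What is shaped like the press but yellow is not meant.

How it is judged:
By the outcome, as a careful person would: the job done as asked, in the order asked, and still so for the second after the job is handed in, with the robot touching nothing.
It also fails if it takes over 72 s, if anything falls off the work surface, if the arm or the gripper's body presses on something with over 40 N, if the wrist force passes 120 N, or if a joint passes its speed limit or range.

## Working session

There is one attempt and no reset: what is moved stays moved. The work goes in short steps, Python scripts to look and compute and a shell command to move; the robot and the scene stay as the last step left them, time stands still between calls to the robot, and variables do not carry over. Pictures are saved under pics/ and viewed, at most 10 in all, crops included, and the job is handed in when it is done.

```bash
mkdir -p pics; ls
cat > h.py <<'E'
import numpy as np, cv2
from workcell import telemetry, grab_frame, calibration, sign_off
def ray(c,u,v):
    K=np.array(c["mtx"]);R=np.array(c["R"]);t=np.array(c["t"])
    xd=np.array([(u-K[0,2])/K[0,0],(v-K[1,2])/K[1,1]]);x=xd.copy()
    for _ in range(20): x=xd/(1+c["k1"]*(x@x))
    d=R.T@np.array([x[0],x[1],1]);return -R.T@t,d
def onz(c,u,v,z):
    o,d=ray(c,u,v);return o+d*(z-o[2])/d[2]
def proj(c,X):
    K=np.array(c["mtx"]);p=np.array(c["R"])@np.array(X)+np.array(c["t"]);x=p[:2]/p[2]
    x=x*(1+c["k1"]*(x@x));return K[:2,:2]@x+K[:2,2]
def save(im,n): cv2.imwrite("pics/"+n,im[:,:,::-1])
E
python3 - <<'E'
from h import *
a=grab_frame("top");b=grab_frame("side")
np.save("top.npy",a);np.save("side.npy",b)
save(a,"top.png");save(b,"side.png")
for n in("top","side"):
    c=calibration(n);print(n,c["mtx"],c["k1"],-np.array(c["R"]).T@c["t"])
print(telemetry.read_state())
E
```

```text
pics
top [[393.06080252   0.         254.06221775]
 [  0.         393.06080252 191.6968543 ]
 [  0.           0.           1.        ]] -0.1310641530766931 [-0.00148222 -0.0396306   1.38979207]
side [[370.11514628   0.         253.20974966]
 [  0.         370.11514628 190.99300935]
 [  0.           0.           1.        ]] -0.08746940625114821 [0.10722636 0.8918419  0.52373543]
{'time': 0.1, 'q': array([-1.33457889e+00,  4.91489537e-01,  1.55939218e+00, -1.78762139e-05,
        1.09172007e+00, -1.05612405e-01]), 'joint_velocities': array([ 0.0009486 , -0.00146069, -0.00327999, -0.00042614, -0.00156168,
        0.00018292]), 'tau': array([ 4.20667115e-03, -6.13623691e+01, -2.58606684e+01,  6.94424543e-02,
        4.70070890e-02, -4.62357934e-05]), 'tool_pos': array([ 0.20946347, -0.58861255,  0.20852498]), 'tcp_rot': array([-3.09482479e+00, -5.34176341e-01,  1.28258653e-04]), 'contact_force': array([0.72061209, 0.05751801, 0.08435121]), 'wrist_torque': array([-0.03826544,  0.00857639,  0.04290732]), 'grip_force': 0.0, 'grip_width': 0.09529744938369411}
```

View pics/top.png

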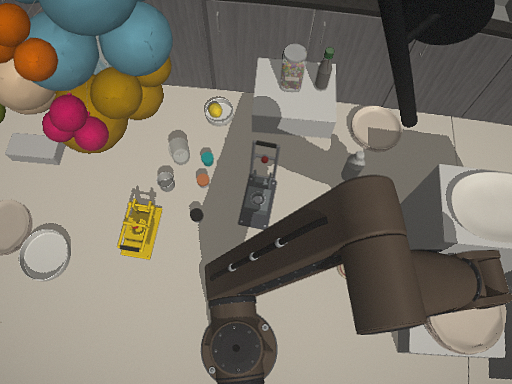

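View pics/side.png

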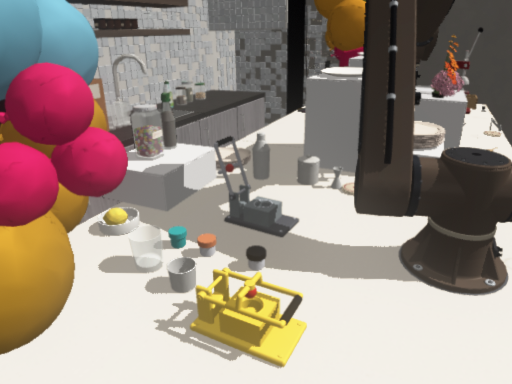

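The top view shows the copper capsule at (203,179), the black spare at (196,214), a turquoise look-alike at (207,157) and the press at about (258,200), with its clamp up and the red pad at (264,159). The side view has the copper capsule at (207,241) and the press at about (258,212). The yellow press is a decoy.

Run:
```python
from h import *
a=np.load("top.npy");b=np.load("side.npy")
A=cv2.resize(a[125:235,150:300],None,fx=5,fy=5,interpolation=cv2.INTER_CUBIC)
B=cv2.resize(b[130:280,190:310],None,fx=4,fy=4,interpolation=cv2.INTER_CUBIC)
save(A,"topc.png");save(B,"sidec.png")
for n,im,roi in(("top",a,(150,125,150,110)),("side",b,(150,130,160,150))):
    x,y,w,h=roi;hs=cv2.cvtColor(im[y:y+h,x:x+w],cv2.COLOR_RGB2HSV)
    for nm,lo,hi in(("copper",(5,100,90),(16,255,255)),("red",(172,120,60),(180,255,255)),("red0",(0,120,60),(4,255,255))):
        m=cv2.inRange(hs,lo,hi);k,l,s,ce=cv2.connectedComponentsWithStats(m)
        for i in range(1,k):
            if s[i,4]>8: print(n,nm,s[i],ce[i]+[x,y],s[i,:2]+[x,y], onz(calibration(n),*(ce[i]+[x,y]),.04))
```

```text
top copper [ 47  48  12  13 125] [202.424 179.384] [197 173] [0.5784988  0.21078706 0.04      ]
top red0 [112  31   6   7  33] [264.33333333 159.27272727] [262 156] [ 0.69087091 -0.01170253  0.04      ]
side copper [ 47 104  19  14 215] [206.55813953 240.10232558] [197 234] [0.57773073 0.21588417 0.04      ]
side red0 [76 34  7  7 40] [228.925 167.2  ] [226 164] [ 0.79854497 -0.29036071  0.04      ]
```

View pics/topc.png

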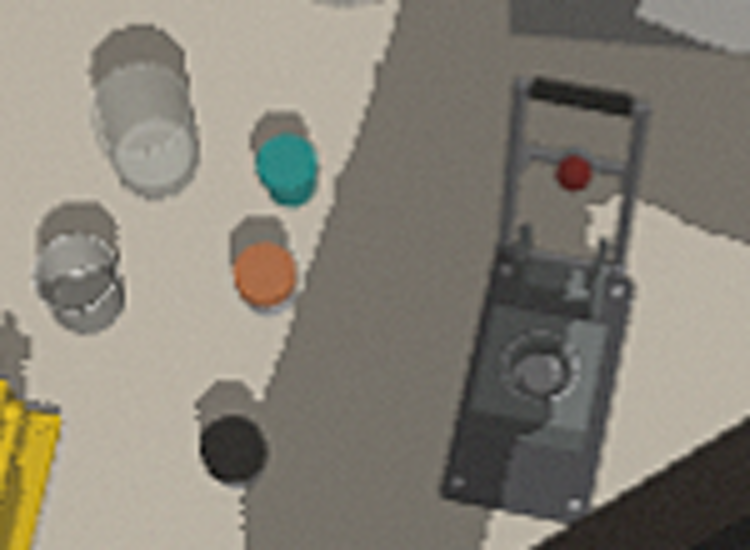

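View pics/sidec.png

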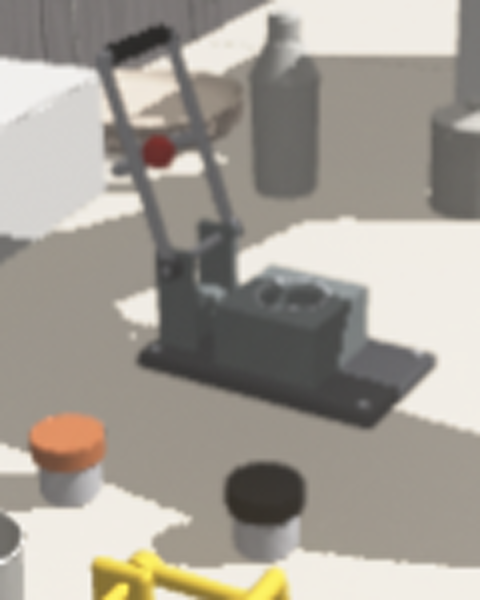

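Run:
```python
from h import *
T=calibration("top");S=calibration("side")
f=lambda u,v:(u/5+150-.4,v/5+125-.4)
g=lambda u,v:(u/4+190-.4,v/4+130-.4)
print("cap",onz(T,*f(265,272),.046),onz(S,*g(68,428),.046))
print("spare",onz(T,*f(234,447),.046))
print("well top",onz(T,*f(540,367),.062),"side",onz(S,*g(297,294),.062))
for p in((445,493),(583,519),(632,283),(500,250)): print("plate",onz(T,*f(*p),.014))
def tri(p,q):
    o1,d1=ray(T,*p);o2,d2=ray(S,*q);s=np.linalg.lstsq(np.c_[d1,-d2],o2-o1,rcond=None)[0]
    x=o1+s[0]*d1;y=o2+s[1]*d2;return (x+y)/2,np.linalg.norm(x-y)
print("bar",tri(f(582,95),g(139,44)),"pad",tri((264.3,159.3),(228.9,167.2)))
for nm,u,v in(("tumb",145,130),("jig/cup",80,260),("turq",286,160)):print(nm,onz(T,*f(u,v),.05))
```

```text
cap [0.57755789 0.2092797  0.046     ] [0.58124486 0.20944076 0.046     ]
spare [0.43782136 0.20868948 0.046     ]
well top [ 0.51999756 -0.00458954  0.062     ] side [ 0.51737352 -0.00309342  0.062     ]
plate [0.43182646 0.05464436 0.014     ]
plate [ 0.4241063  -0.04796195  0.014     ]
plate [ 0.61601636 -0.0655382   0.014     ]
plate [0.63144273 0.03822295 0.014     ]
bar (array([ 0.65009226, -0.01527741,  0.23383863]), np.float64(0.001401629654090321)) pad (array([ 0.63481087, -0.01335389,  0.15277858]), np.float64(0.0035782646269250837))
tumb [0.68368989 0.32138622 0.05      ]
jig/cup [0.56898017 0.34912369 0.05      ]
turq [0.67071187 0.20828638 0.05      ]
```

```bash
python3 -m crank '[{"delta_pos":[0,0,-3],"dr":[0,0,0.107]},{"delta_pos":[0,0,-3],"dr":[0,0,0.107]},{"delta_pos":[0,0,-3],"dr":[0,0,0.107]},{"delta_pos":[0,0,-3],"dr":[0,0,0.106]},{"delta_pos":[0,0,-3],"dr":[0,0,0]},{"delta_pos":[1.25,-3.4,0],"dr":[0,0,0]},{"delta_pos":[1.25,-3.4,0],"dr":[0,0,0]},{"delta_pos":[1.25,-3.4,0],"dr":[0,0,0]},{"delta_pos":[1.25,-3.4,0],"dr":[0,0,0]},{"delta_pos":[1.25,-3.4,0],"dr":[0,0,0]},{"delta_pos":[1.25,-3.4,0],"dr":[0,0,0]},{"delta_pos":[1.25,-3.4,0],"dr":[0,0,0]}]' 1
python3 -m crank '[{"delta_pos":[1.25,-3.4,0],"dr":[0,0,0]},{"delta_pos":[1.25,-3.4,0],"dr":[0,0,0]},{"delta_pos":[1.25,-3.4,0],"dr":[0,0,0]},{"delta_pos":[1.25,-3.4,0],"dr":[0,0,0]},{"delta_pos":[1.25,-3.4,0],"dr":[0,0,0]},{"delta_pos":[1.25,-3.4,0],"dr":[0,0,0]},{"delta_pos":[1.25,-3.4,0],"dr":[0,0,0]},{"delta_pos":[1.25,-3.4,0],"dr":[0,0,0]}]'
```

```text
time: 1.1
tool_pos: [0.3172, -0.3574, 0.3588]
tcp_rot: [-3.138, 0.134, 0.0]
contact_force: [0.2, 0.6, 0.6]
grip_width: 0.0952
grip_force: 0.0
time: 1.77
tool_pos: [0.44, -0.0948, 0.359]
tcp_rot: [3.139, -0.134, 0.0]
contact_force: [0.5, -0.8, 0.6]
grip_width: 0.0954
grip_force: 0.0
```

```bash
python3 -m crank '[{"delta_pos":[1.3,-3.5,0],"dr":[0,0,0]},{"delta_pos":[1.3,-3.5,0],"dr":[0,0,0]},{"delta_pos":[1.3,-3.5,0],"dr":[0,0,0]},{"delta_pos":[1.3,-3.5,0],"dr":[0,0,0]},{"delta_pos":[1.3,-3.5,0],"dr":[0,0,0]},{"delta_pos":[1.3,-3.5,0],"dr":[0,0,0]},{"delta_pos":[1.3,-3.5,0],"dr":[0,0,0]},{"delta_pos":[0,0,0],"dr":[0,0,0]},{"delta_pos":[0,0,0],"dr":[0,0,0]},{"delta_pos":[0,0,0],"dr":[0,0,0]}]'
python3 - <<'E'
from h import *
c=calibration("wrist");im=grab_frame("wrist");a=grab_frame("top");np.save("w.npy",im)
save(np.hstack([im[:, :384],cv2.resize(a[125:235,150:254],None,fx=3.49,fy=3.49,interpolation=1)[:384]]),"w1.png")
hs=cv2.cvtColor(im,cv2.COLOR_RGB2HSV);m=cv2.inRange(hs,(5,100,90),(16,255,255))
k,l,s,ce=cv2.connectedComponentsWithStats(m)
for i in range(1,k):
    if s[i,4]>100: print(s[i],ce[i],onz(c,*ce[i],.046))
hs=cv2.cvtColor(a,cv2.COLOR_RGB2HSV)
print(proj(c,(.579,.2093,.046)),proj(c,(.519,-.004,.062)),telemetry.read_state()["tool_pos"])
E
```

```text
time: 2.6
tool_pos: [0.5509, 0.1396, 0.3586]
tcp_rot: [3.138, -0.133, -0.002]
contact_force: [0.9, -0.1, 0.9]
grip_width: 0.0951
grip_force: 0.0
[195 130  29  29 676] [209.18786982 144.04142012] [0.58060073 0.21116512 0.046     ]
[210.4691316  144.94483707] [347.40541054 172.54451047] [0.55093632 0.1387905  0.35911818]
```

View pics/w1.png

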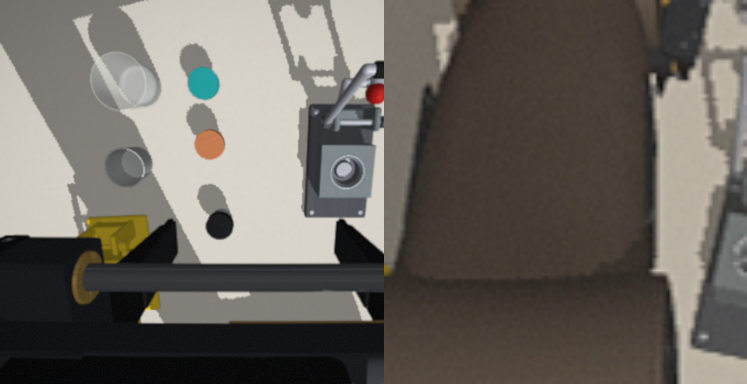

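The wrist view has the copper capsule at (209,144) and the well at (347,172). Both match the earlier estimates to about 2 mm.

```bash
python3 -m crank '[{"delta_pos":[0.76,-2.46,-0.0],"dr":[0,0,0]},{"delta_pos":[0.76,-2.46,0],"dr":[0,0,0]},{"delta_pos":[0.76,-2.46,3],"dr":[0,0,0]},{"delta_pos":[0,0,3.5],"dr":[0,0,0]},{"delta_pos":[0,0,3.5],"dr":[0,0,0]},{"delta_pos":[0,0,3.5],"dr":[0,0,0]},{"delta_pos":[0,0,3.5],"dr":[0,0,0]},{"delta_pos":[0,0,2],"dr":[0,0,0]},{"delta_pos":[0,0,0],"dr":[0,0,0]},{"delta_pos":[0,0,0],"dr":[0,0,0]},{"delta_pos":[0,0,0],"dr":[0,0,0]}]'
cat > loc.py <<'E'
from h import *
c=calibration("wrist");s0=telemetry.read_state();im=grab_frame("wrist")
hs=cv2.cvtColor(im,cv2.COLOR_RGB2HSV);m=cv2.inRange(hs,(5,100,90),(16,255,255))
k,l,s,ce=cv2.connectedComponentsWithStats(m)
for i in range(1,k):
    if s[i,4]>200:
        x0,y0,w,h,_=s[i];P=onz(c,*ce[i],.046);print(s[i],ce[i],P,"top-edge",onz(c,ce[i][0],y0,.046),"bot",onz(c,ce[i][0],y0+h,.046))
print(s0["tool_pos"],s0["tcp_rot"]);save(im,"w2.png")
E
python3 loc.py
```

```text
time: 3.62
tool_pos: [0.5811, 0.2109, 0.1709]
tcp_rot: [-3.138, 0.135, -0.004]
contact_force: [-0.2, -0.5, 0.9]
grip_width: 0.0952
grip_force: 0.0
[ 233  164   45   46 1629] [254.75322284 186.54266421] [0.58104032 0.21205694 0.046     ] top-edge [0.6041124  0.21004739 0.046     ] bot [0.55606449 0.21423259 0.046     ]
[0.58112976 0.21085775 0.1709393 ] [-3.13807388  0.13512837 -0.00392719]
```

```bash
python3 -m crank '[{"delta_pos":[-0.08,-0.1,3],"dr":[0,0,0]},{"delta_pos":[0,0,3],"dr":[0,0,0]},{"delta_pos":[0,0,3],"dr":[0,0,0]},{"delta_pos":[0,0,2],"dr":[0,0,0]},{"delta_pos":[0,0,1.7],"dr":[0,0,0]},{"delta_pos":[0,0,0],"dr":[0,0,0]},{"delta_pos":[0,0,0],"dr":[0,0,0]},{"delta_pos":[0,0,0],"dr":[0,0,0]}]'
python3 -m crank '[{"delta_pos":[0,0,0],"dr":[0,0,0]},{"delta_pos":[0,0,0],"dr":[0,0,0]},{"delta_pos":[0,0,0],"dr":[0,0,0]},{"delta_pos":[0,0,0],"dr":[0,0,0]},{"delta_pos":[0,0,0],"dr":[0,0,0]},{"delta_pos":[0,0,0],"dr":[0,0,0]},{"delta_pos":[0,0,0],"dr":[0,0,0]},{"delta_pos":[0,0,0],"dr":[0,0,0]}]' -1
```

```text
time: 4.33
tool_pos: [0.5806, 0.2125, 0.044]
tcp_rot: [-3.138, 0.134, -0.004]
contact_force: [-0.1, -1.0, -0.3]
grip_width: 0.095
grip_force: 0.0
time: 5.0
tool_pos: [0.5795, 0.2123, 0.042]
tcp_rot: [3.139, -0.134, -0.0]
contact_force: [0.1, 0.2, -0.1]
grip_width: 0.0472
grip_force: 0.0
```

```bash
python3 -m crank '[{"delta_pos":[0,0,0],"dr":[0,0,0]},{"delta_pos":[0,0,0],"dr":[0,0,0]},{"delta_pos":[0,0,0],"dr":[0,0,0]},{"delta_pos":[0,0,0],"dr":[0,0,0]}]'
python3 -m crank '[{"delta_pos":[0,0,-1],"dr":[0,0,0]},{"delta_pos":[0,0,-2],"dr":[0,0,0]},{"delta_pos":[0,0,-3],"dr":[0,0,0]},{"delta_pos":[0,0,-3],"dr":[0,0,0]},{"delta_pos":[0,0,-3],"dr":[0,0,0]},{"delta_pos":[0,0,-3],"dr":[0,0,0]},{"delta_pos":[0,0,-2],"dr":[0,0,0]},{"delta_pos":[0,0,0],"dr":[0,0,0]},{"delta_pos":[0,0,0],"dr":[0,0,0]}]'
python3 loc.py
python3 - <<'E'
from h import *
c=calibration("wrist");im=grab_frame("wrist");save(im,"w3.png");print(proj(c,(.519,-.004,.062)))
E
```

```text
time: 5.33
tool_pos: [0.5795, 0.2123, 0.042]
tcp_rot: [3.139, -0.134, -0.0]
contact_force: [-0.1, 0.5, -0.5]
grip_width: 0.0202
grip_force: 0.0
time: 6.08
tool_pos: [0.5797, 0.2125, 0.2136]
tcp_rot: [-3.138, 0.134, -0.004]
contact_force: [-0.1, -0.1, -0.4]
grip_width: 0.0004
grip_force: 0.0
[ 237  157   40   40 1273] [256.12018853 176.74862529] [0.58084354 0.21202252 0.046     ] top-edge [0.60360577 0.21008699 0.046     ] bot [0.55670223 0.21407514 0.046     ]
[0.57968411 0.21245218 0.21363416] [-3.13806163  0.13371423 -0.00403386]
[447.87057654 216.17346963]
```

View pics/w3.png

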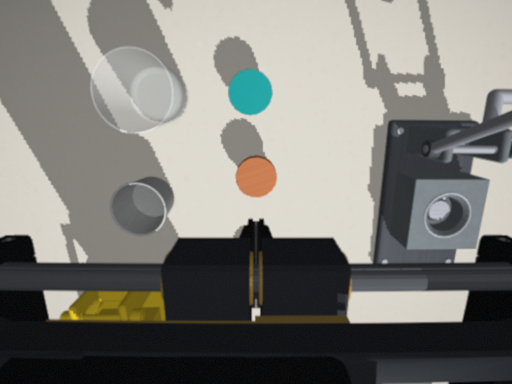

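The wrist view shows the fingers shut on nothing, with the tips at (257,222). The capsule still stands at (256,177), so the grasp missed. I'll check the tool frame against the cameras.

Run:
```python
from h import *
from scipy.spatial.transform import Rotation as Ro
s=telemetry.read_state();c=calibration("wrist");R=Ro.from_rotvec(s["tcp_rot"]).as_matrix();p=s["tool_pos"]
for dz in(-.02,0,.022): print(dz,proj(c,p+R[:,2]*dz),[proj(calibration(n),p+R[:,2]*dz) for n in("top","side")])
print("cam in tool",R.T@(-c["R"].T@c["t"]-p),"\n",(np.array(c["R"])@R).round(3))
b=grab_frame("side");save(cv2.resize(b[130:300,130:300],None,fx=3.4,fy=3.4,interpolation=2),"s3.png");np.save("side3.npy",b)
```

```text
-0.02 [256.44534679 247.0284929 ] [array([195.64897846, 155.58186883]), array([201.58167176, 168.68720461])]
0 [256.30850513 233.24922326] [array([196.39757817, 158.34680991]), array([202.17210907, 176.63876038])]
0.022 [256.18692615 221.01056268] [array([197.19846282, 161.30202474]), array([202.81434942, 185.22615444])]
cam in tool [ 0.07254876 -0.00070697 -0.17585522] 
 [[-0.     1.    -0.001]
 [-0.966 -0.001 -0.258]
 [-0.258  0.001  0.966]]
```

View pics/s3.png

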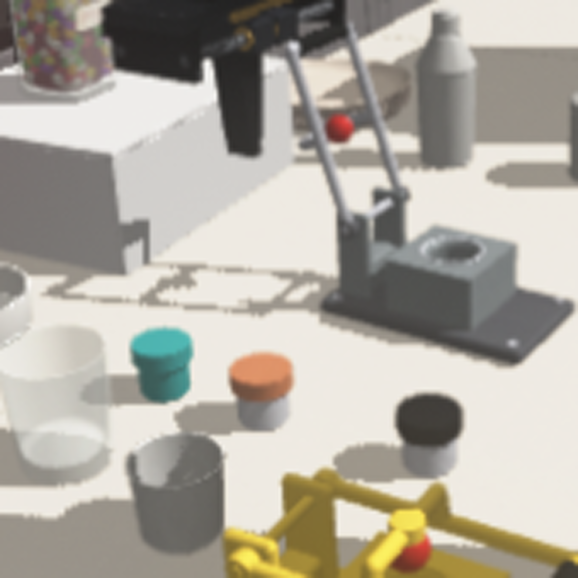

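Run:
```python
from h import *
im=cv2.imread("pics/w3.png",0);print("wrist rows",im[210:232,252],im[210:232,260],"row226",im[226,238:276])
s=cv2.cvtColor(np.load("side3.npy"),cv2.COLOR_RGB2GRAY);print("side col",[ (u,s[168:186,u].tolist()) for u in(198,202,206)]);print("row170",s[170,190:212])
S=calibration("side");W=calibration("wrist")
for q in((202,175.5),):
  for y in(.2125,):
    o,d=ray(S,*q);t=(y-o[1])/d[1];print("side ray at y=.2125",o+d*t)
o,d=ray(W,256,219.5)
for x in(.5797,.59):print("wrist ray at x",x,o+d*(x-o[0])/d[0])
print(telemetry.read_state()["tool_pos"],telemetry.read_state()["q"])
```

```text
wrist rows [217 218 218 218 217 216 216 208 172 122  93  45  12  10  11  13  13  11
   9  10  10  11] [217 217 217 217 218 218 219 207 159  77  26  10   8   9   9  13   9  11
   7  10  14   8] row226 [215 196 165 153 145 107  54  26  16  10   6  11  10  10  13  16  24  46
  45  26  16  11   9   3  12  11   7  18  41  84 146 205 220 219 217 217
 218 217]
side col [(198, [49, 49, 50, 50, 50, 52, 74, 154, 202, 207, 208, 208, 207, 207, 207, 208, 207, 208]), (202, [49, 50, 50, 50, 50, 51, 53, 79, 157, 203, 207, 207, 207, 207, 207, 208, 208, 208]), (206, [77, 79, 89, 105, 107, 99, 103, 139, 186, 205, 207, 207, 207, 207, 207, 208, 218, 229])]
row170 [207 206 207 206 205 189  99  53  50  49  49  49  50  50  51  55  89 160
 203 206 206 207]
side ray at y=.2125 [0.57911453 0.2125     0.21439976]
wrist ray at x 0.5797 [0.5797     0.2122653  0.18792491]
wrist ray at x 0.59 [0.59       0.21148866 0.21637831]
[0.5790101  0.21221634 0.21099025] [ 2.44283934e-01  4.77877398e-01  1.57665523e+00 -9.96510071e-05
  1.08892617e+00  1.90036924e+00]
```

Both cameras put the fingertips at z≈0.215 with the TCP at about 0.212. The tips are therefore about 20 mm shorter than nominal and closed just above the collar. TCP z = 0.024 is safe either way, so I'll go lower.

```bash
python3 -m crank '[{"delta_pos":[0,0,0],"dr":[0,0,0]},{"delta_pos":[0,0,0],"dr":[0,0,0]},{"delta_pos":[0,0,0],"dr":[0,0,0]},{"delta_pos":[0,0,0],"dr":[0,0,0]},{"delta_pos":[0,0,0],"dr":[0,0,0]},{"delta_pos":[0,0,0],"dr":[0,0,0]},{"delta_pos":[0,0,0],"dr":[0,0,0]},{"delta_pos":[0,0,3],"dr":[0,0,0]},{"delta_pos":[0,0,3],"dr":[0,0,0]},{"delta_pos":[0,0,3],"dr":[0,0,0]},{"delta_pos":[0.1,0,3],"dr":[0,0,0]},{"delta_pos":[0,0,0],"dr":[0,0,0]}]' 1
python3 -m crank '[{"delta_pos":[0,0,2.5],"dr":[0,0,0]},{"delta_pos":[0,0,2],"dr":[0,0,0]},{"delta_pos":[0,0,1.2],"dr":[0,0,0]},{"delta_pos":[0,0,0.7],"dr":[0,0,0]},{"delta_pos":[0,0,0],"dr":[0,0,0]},{"delta_pos":[0,0,0],"dr":[0,0,0]}]'
```

```text
time: 7.23
tool_pos: [0.5782, 0.2116, 0.087]
tcp_rot: [3.136, -0.134, -0.012]
contact_force: [-0.2, 0.1, 0.0]
grip_width: 0.0747
grip_force: 0.0
time: 7.73
tool_pos: [0.581, 0.2124, 0.0289]
tcp_rot: [-3.139, 0.134, -0.001]
contact_force: [-0.9, 0.3, 0.5]
grip_width: 0.095
grip_force: 0.0
```

```bash
python3 -m crank '[{"delta_pos":[0,0,0.4],"dr":[0,0,0]},{"delta_pos":[0,0,0],"dr":[0,0,0]},{"delta_pos":[0,0,0],"dr":[0,0,0]}]'
python3 -m crank '[{"delta_pos":[0,0,0],"dr":[0,0,0]},{"delta_pos":[0,0,0],"dr":[0,0,0]},{"delta_pos":[0,0,0],"dr":[0,0,0]},{"delta_pos":[0,0,0],"dr":[0,0,0]},{"delta_pos":[0,0,0],"dr":[0,0,0]},{"delta_pos":[0,0,0],"dr":[0,0,0]},{"delta_pos":[0,0,0],"dr":[0,0,0]},{"delta_pos":[0,0,0],"dr":[0,0,0]},{"delta_pos":[0,0,0],"dr":[0,0,0]},{"delta_pos":[0,0,0],"dr":[0,0,0]},{"delta_pos":[0,0,0],"dr":[0,0,0]}]' -1
```

```text
time: 7.98
tool_pos: [0.5808, 0.2123, 0.0246]
tcp_rot: [-3.139, 0.134, -0.001]
contact_force: [-0.4, -0.9, -0.3]
grip_width: 0.0948
grip_force: 0.0
time: 8.9
tool_pos: [0.5805, 0.2122, 0.024]
tcp_rot: [3.139, -0.134, -0.0]
contact_force: [-0.2, -0.6, 1.1]
grip_width: 0.0461
grip_force: 30.0
```

```bash
python3 -m crank '[{"delta_pos":[0,0,-1],"dr":[0,0,0]},{"delta_pos":[0,0,-2],"dr":[0,0,0]},{"delta_pos":[0,0,-3],"dr":[0,0,0]},{"delta_pos":[0,0,-3],"dr":[0,0,0]},{"delta_pos":[0,0,-2],"dr":[0,0,0]},{"delta_pos":[-0.71,2.4,0],"dr":[0,0,0]},{"delta_pos":[-0.71,3.2,0],"dr":[0,0,0]},{"delta_pos":[-0.71,3.2,0],"dr":[0,0,0]},{"delta_pos":[-0.71,3.2,0],"dr":[0,0,0]},{"delta_pos":[-0.71,3.2,0],"dr":[0,0,0]},{"delta_pos":[-0.71,3.2,0],"dr":[0,0,0]},{"delta_pos":[0,2.2,0],"dr":[0,0,0]}]'
python3 -m crank '[{"delta_pos":[0,1.4,0],"dr":[0,0,0]},{"delta_pos":[0,0,0],"dr":[0,0,0]},{"delta_pos":[0,0,0],"dr":[0,0,0]},{"delta_pos":[0,0,0],"dr":[0,0,0]}]'
python3 - <<'E'
from h import *
c=calibration("wrist");s=telemetry.read_state();im=grab_frame("wrist");b=grab_frame("side")
np.save("w4.npy",im);np.save("s4.npy",b);print(s["tool_pos"],s["tcp_rot"],s["grip_width"])
save(np.hstack([im[100:340,100:420],cv2.resize(b[150:260,200:310],(240,240),interpolation=2)]),"w4.png")
print(proj(c,(.519,-.004,.062)))
E
```

```text
time: 9.9
tool_pos: [0.519, 0.0087, 0.1348]
tcp_rot: [3.138, -0.135, -0.0]
contact_force: [0.0, 0.3, -0.8]
grip_width: 0.0463
grip_force: 30.0
time: 10.23
tool_pos: [0.5195, -0.0028, 0.1344]
tcp_rot: [-3.139, 0.134, -0.001]
contact_force: [0.3, -0.0, -0.5]
grip_width: 0.0464
grip_force: 30.0
[ 0.51946852 -0.00278291  0.13436863] [-3.13872982e+00  1.33769936e-01 -6.30306060e-04] 0.0464151706294665
[257.44637136 201.00012501]
```

View pics/w4.png

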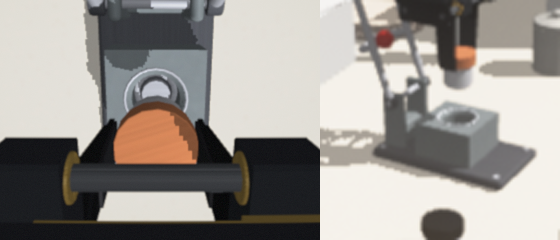

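Run:
```python
from h import *
c=calibration("wrist");im=np.load("w4.npy");g=cv2.cvtColor(im,cv2.COLOR_RGB2GRAY).astype(float)
# rays outward from approx centre in world plane z=.062, find edges in radius profile
gs=cv2.GaussianBlur(im,(3,3),0).astype(np.float32).mean(2)
rr=np.arange(.012,.034,.00025);C=np.array([.519,-.004])
prof=[]
for th in np.arange(-1.1,1.11,.2):
    pts=[proj(c,(C[0]+r*np.cos(th),C[1]+r*np.sin(th),.062)) for r in rr]
    p=np.array([cv2.getRectSubPix(gs,(1,1),(float(u),float(v)))[0,0] for u,v in pts]);d=np.diff(p)
    i=np.argsort(-abs(d))[:1]
    print(round(th,1),p[::6].round().astype(int)," maxfall r=%.4f rise r=%.4f"%(rr[d.argmin()],rr[d.argmax()]))
hs=cv2.cvtColor(im,cv2.COLOR_RGB2HSV);m=cv2.inRange(hs,(5,100,60),(18,255,255))
for v in range(200,285,6):
    x=np.where(m[v])[0]
    if len(x): print(v,x.min(),x.max(),(x.min()+x.max())/2)
s=telemetry.read_state()["tool_pos"]
for z in(.14,.156):
  for dx,dy in((.024,0),(0,.024),(0,-.024)): print(z,dx,dy,proj(c,(s[0]+dx+dy*.086,s[1]-dx*.086+dy,z)))
```

```text
-1.1 [116  97 112 121 114  91  98 106 140 182 156 143 143 143 143]  maxfall r=0.0265 rise r=0.0240
-0.9 [188 120  83 108 124 127 114 111 134 181 161 142 142 143 144]  maxfall r=0.0130 rise r=0.0243
-0.7 [203 180 108  72  97 122 126 121 129 171 169 145 144 145 145]  maxfall r=0.0145 rise r=0.0248
-0.5 [201 198 171 101  70  98 121 125 130 158 176 147 142 144 144]  maxfall r=0.0155 rise r=0.0190
-0.3 [199 198 195 159  93  83 150 165 141 153 179 155 142 144 144]  maxfall r=0.0170 rise r=0.0203
-0.1 [198 197 198 186 121  73  73 112 139 153 182 161 141 143 144]  maxfall r=0.0180 rise r=0.0223
0.1 [198 197 197 194 148  81  67 100 138 152 180 170 140 142 144]  maxfall r=0.0183 rise r=0.0223
0.3 [198 197 196 193 151  83  68  99 136 154 181 189 143 138 122]  maxfall r=0.0180 rise r=0.0225
0.5 [199 198 197 188 127  69  78 113 138 154 170 196 149 140 132]  maxfall r=0.0178 rise r=0.0270
0.7 [199 199 198 172  98  77 110 129 150 157 169 200 152 136 142]  maxfall r=0.0173 rise r=0.0273
0.9 [196 197 188 123  96 160 190 166 144 155 169 199 151 138 141]  maxfall r=0.0160 rise r=0.0188
1.1 [187 190 143 126 140 131 114  97 131 151 169 193 150 140 142]  maxfall r=0.0145 rise r=0.0273
206 238 274 256.0
212 229 282 255.5
218 224 287 255.5
224 220 291 255.5
230 217 295 256.0
236 215 297 256.0
242 213 298 255.5
248 213 298 255.5
254 213 297 255.0
260 214 296 255.0
0.14 0.024 0 [256.4098021  198.54111266]
0.14 0 0.024 [216.34921379 236.93812189]
0.14 0 -0.024 [296.26856738 237.00394005]
0.156 0.024 0 [256.53541919 206.80166507]
0.156 0 0.024 [212.79149577 248.40676751]
0.156 0 -0.024 [300.04647278 248.47193695]
```

```bash
python3 -m crank '[{"delta_pos":[0.1,0,1.5],"dr":[0,0,0]},{"delta_pos":[0,0,1.5],"dr":[0,0,0]},{"delta_pos":[0,0,1],"dr":[0,0,0]},{"delta_pos":[0,0,0.6],"dr":[0,0,0]},{"delta_pos":[0,0,0.4],"dr":[0,0,0]},{"delta_pos":[0,0,0],"dr":[0,0,0]},{"delta_pos":[0,0,0],"dr":[0,0,0]}]'
python3 -m crank '[{"delta_pos":[0,0,0.25],"dr":[0,0,0]},{"delta_pos":[0,0,0.25],"dr":[0,0,0]},{"delta_pos":[0,0,0],"dr":[0,0,0]},{"delta_pos":[0,0,0],"dr":[0,0,0]}]'
```

```text
time: 10.92
tool_pos: [0.5205, -0.0033, 0.0842]
tcp_rot: [3.139, -0.133, 0.0]
contact_force: [0.5, -0.3, 0.0]
grip_width: 0.0465
grip_force: 30.0
time: 11.25
tool_pos: [0.5205, -0.0034, 0.0791]
tcp_rot: [3.139, -0.134, 0.001]
contact_force: [0.9, 0.8, -0.8]
grip_width: 0.0461
grip_force: 30.0
```

```bash
python3 -m crank '[{"delta_pos":[0,0,0.2],"dr":[0,0,0]},{"delta_pos":[0,0,0.2],"dr":[0,0,0]},{"delta_pos":[0,0,0],"dr":[0,0,0]},{"delta_pos":[0,0,0],"dr":[0,0,0]}]'
python3 -m crank '[{"delta_pos":[0,0,0.1],"dr":[0,0,0]},{"delta_pos":[0,0,0.1],"dr":[0,0,0]},{"delta_pos":[0,0,0],"dr":[0,0,0]},{"delta_pos":[0,0,0],"dr":[0,0,0]}]'
```

```text
time: 11.58
tool_pos: [0.5204, -0.0033, 0.0749]
tcp_rot: [-3.139, 0.134, 0.0]
contact_force: [0.7, 1.3, -1.7]
grip_width: 0.046
grip_force: 30.0
time: 11.92
tool_pos: [0.5204, -0.0033, 0.073]
tcp_rot: [3.139, -0.134, 0.0]
contact_force: [0.8, 1.5, -0.3]
grip_width: 0.0462
grip_force: 30.0
```

```bash
python3 -m crank '[{"delta_pos":[0,0,0.1],"dr":[0,0,0]},{"delta_pos":[0,0,0.1],"dr":[0,0,0]},{"delta_pos":[0,0,0],"dr":[0,0,0]},{"delta_pos":[0,0,0],"dr":[0,0,0]}]'
```

```text
time: 12.25
tool_pos: [0.5204, -0.0034, 0.071]
tcp_rot: [3.139, -0.134, 0.0]
contact_force: [0.9, 2.3, -0.3]
grip_width: 0.0461
grip_force: 30.0
```

```bash
python3 -m crank '[{"delta_pos":[0,0,0],"dr":[0,0,0]},{"delta_pos":[0,0,0],"dr":[0,0,0]},{"delta_pos":[0,0,0],"dr":[0,0,0]},{"delta_pos":[0,0,0],"dr":[0,0,0]},{"delta_pos":[0,0,0],"dr":[0,0,0]},{"delta_pos":[0,0,0],"dr":[0,0,0]},{"delta_pos":[0,0,0],"dr":[0,0,0]},{"delta_pos":[0,0,0],"dr":[0,0,0]}]' 1
python3 -m crank '[{"delta_pos":[0,0,-1],"dr":[0,0,0]},{"delta_pos":[0,0,-2],"dr":[0,0,0]},{"delta_pos":[0,0,-3],"dr":[0,0,0]},{"delta_pos":[0,0,-3],"dr":[0,0,0]},{"delta_pos":[0,0,-3],"dr":[0,0,0]},{"delta_pos":[0,0,-3],"dr":[0,0,0]},{"delta_pos":[0,0,-3],"dr":[0,0,0]},{"delta_pos":[0,0,-3],"dr":[0,0,0]},{"delta_pos":[0,0,-3],"dr":[0,0,0]},{"delta_pos":[0,0,0],"dr":[0,0,0]},{"delta_pos":[0,0,0],"dr":[0,0,0]}]' -1
python3 - <<'E'
from h import *
c=calibration("wrist");im=grab_frame("wrist");b=grab_frame("side");print(telemetry.read_state()["tool_pos"])
hs=cv2.cvtColor(im,cv2.COLOR_RGB2HSV);m=cv2.inRange(hs,(5,100,60),(18,255,255));k,l,s,ce=cv2.connectedComponentsWithStats(m)
for i in range(1,k):
    if s[i,4]>200:print(s[i],[onz(c,*ce[i],z).round(4) for z in(.092,.1)])
S=calibration("side");print("side expects top centre",proj(S,(.520,-.0025,.092)))
save(np.hstack([im[60:360,80:400],cv2.resize(b[120:240,200:310],(275,300),interpolation=2)]),"w5.png")
E
```

```text
time: 12.92
tool_pos: [0.5203, -0.0034, 0.071]
tcp_rot: [3.139, -0.134, -0.0]
contact_force: [-0.4, 0.3, -0.6]
grip_width: 0.0924
grip_force: 0.0
time: 13.83
tool_pos: [0.5204, -0.0034, 0.313]
tcp_rot: [3.138, -0.134, 0.005]
contact_force: [0.0, -1.1, -0.5]
grip_width: 0.0272
grip_force: 0.0
[ 0.51981413 -0.00329506  0.31063239]
[238 152  35  36 997] [array([ 0.5209, -0.0029,  0.092 ]), array([ 0.5224, -0.003 ,  0.1   ])]
side expects top centre [262.90491763 193.66790724]
```

View pics/w5.png

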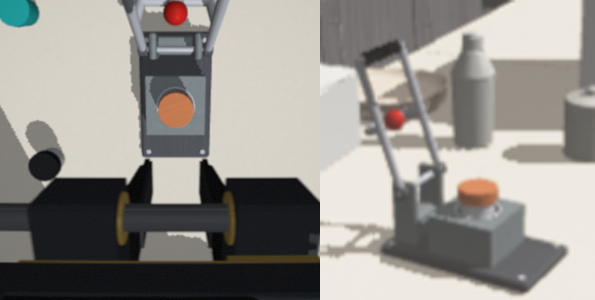

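The capsule stands upright in the well: copper at crop (176,108), axis about (0.521,-0.003). The clamp is up. I'll check the white box behind the bar before reaching there.

Run:
```python
from h import *
T=calibration("top")
for z in(0,.05,.1,.15):print(z,onz(T,290,133,z).round(3),onz(T,290,121,z).round(3))
def tri(p,q):
    S=calibration("side");o1,d1=ray(T,*p);o2,d2=ray(S,*q);s=np.linalg.lstsq(np.c_[d1,-d2],o2-o1,rcond=None)[0]
    return o1+s[0]*d1
print("box corner (left front top)",tri((252,121),(164,175)))
```

```text
0 [ 0.844 -0.103  0.   ] [ 0.902 -0.098  0.   ]
0.05 [ 0.814 -0.1    0.05 ] [ 0.87  -0.096  0.05 ]
0.1 [ 0.784 -0.098  0.1  ] [ 0.837 -0.094  0.1  ]
0.15 [ 0.753 -0.096  0.15 ] [ 0.805 -0.092  0.15 ]
box corner (left front top) [0.81017784 0.05069133 0.11366166]
```

```bash
python3 -m crank '[{"delta_pos":[2.4,0,0],"dr":[0,0,0]},{"delta_pos":[3.4,0,0],"dr":[0,0,0]},{"delta_pos":[3.4,0,0],"dr":[0,0,0]},{"delta_pos":[3.4,0,0],"dr":[0,0,0]},{"delta_pos":[3,0,0],"dr":[0,0,0]},{"delta_pos":[1.4,0,0],"dr":[0,0,0]},{"delta_pos":[0,0,0],"dr":[0,0,0]},{"delta_pos":[0,0,0],"dr":[0,0,0]},{"delta_pos":[0,0,2],"dr":[0,0,0]},{"delta_pos":[0,0,2],"dr":[0,0,0]},{"delta_pos":[0,0,0],"dr":[0,0,0]},{"delta_pos":[0,0,0],"dr":[0,0,0]}]' -1
python3 -m crank '[{"delta_pos":[0,0,2],"dr":[0,0,0]},{"delta_pos":[0,0,2],"dr":[0,0,0]},{"delta_pos":[0,0,2],"dr":[0,0,0]},{"delta_pos":[0,0,0.6],"dr":[0,0,0]},{"delta_pos":[0,0,0],"dr":[0,0,0]},{"delta_pos":[0,0,0],"dr":[0,0,0]}]'
```

```text
time: 14.93
tool_pos: [0.6886, -0.0177, 0.2708]
tcp_rot: [-3.139, 0.134, 0.003]
contact_force: [-0.4, 0.5, 1.4]
grip_width: 0.0006
grip_force: 0.0
time: 15.43
tool_pos: [0.6901, -0.0179, 0.2066]
tcp_rot: [3.139, -0.134, 0.002]
contact_force: [-0.5, 0.1, 0.1]
grip_width: 0.0001
grip_force: 0.0
```

```bash
python3 -m crank '[{"delta_pos":[-1,0,0],"dr":[0,0,0]},{"delta_pos":[-1.2,0,0],"dr":[0,0,0]},{"delta_pos":[-1.2,0,0],"dr":[0,0,0]},{"delta_pos":[-1.2,0,0],"dr":[0,0,0]},{"delta_pos":[-1.2,0,0],"dr":[0,0,0]},{"delta_pos":[-1.2,0,0],"dr":[0,0,0]},{"delta_pos":[-1,0,0],"dr":[0,0,0]}]'
python3 -m crank '[{"delta_pos":[-1.2,0,0],"dr":[0,0,0]},{"delta_pos":[-1.2,0,0],"dr":[0,0,0]},{"delta_pos":[-1.2,0,0],"dr":[0,0,0]},{"delta_pos":[-1.2,0,0],"dr":[0,0,0]},{"delta_pos":[-1.2,0,0],"dr":[0,0,0]},{"delta_pos":[-1.2,0,0],"dr":[0,0,0]},{"delta_pos":[-0.6,0,0],"dr":[0,0,0]},{"delta_pos":[0,0,0],"dr":[0,0,0]}]'
```

```text
time: 16.02
tool_pos: [0.6104, -0.0111, 0.2075]
tcp_rot: [3.138, -0.134, 0.006]
contact_force: [1.6, -0.3, 0.9]
grip_width: 0.0001
grip_force: 0.7
time: 16.68
tool_pos: [0.5321, -0.0043, 0.2066]
tcp_rot: [3.138, -0.134, 0.003]
contact_force: [-0.3, -0.1, 0.6]
grip_width: 0.0003
grip_force: 0.0
```

```bash
cat > clamp.py <<'E'
from h import *
T=calibration("top");S=calibration("side")
def red(n):
    im=grab_frame(n);x,y=(150,120) if n=="top" else (190,110);r=im[y:y+130,x:x+140]
    hs=cv2.cvtColor(r,cv2.COLOR_RGB2HSV);m=cv2.inRange(hs,(0,130,50),(4,255,255))|cv2.inRange(hs,(174,130,50),(180,255,255))
    k,l,s,ce=cv2.connectedComponentsWithStats(m)
    return [(ce[i]+[x,y],s[i,4]) for i in range(1,k) if s[i,4]>6],im
a,ia=red("top");b,ib=red("side");print(a,b,telemetry.read_state()["tool_pos"])
for p,_ in b:
    # pad lies in the press's mid plane: intersect side ray with it
    n=np.array([.0859,.9963,0]);h=np.array([.598,-.0095,.083]);o,d=ray(S,*p);X=o+d*((h-o)@n)/(d@n)
    r=X-h;print("pad",X,"r",np.linalg.norm(r),"angle",np.arctan2(r[2],-r[0]))
cv2.imwrite("pics/c.png",cv2.resize(ib[110:270,180:320],None,fx=3.5,fy=3.5,interpolation=2)[:,:,::-1])
E
python3 clamp.py
```

```text
[] [(array([251.71428571, 171.42857143]), np.int32(7))] [ 0.53300298 -0.00451041  0.20606495]
pad [ 0.55679576 -0.00594741  0.15415248] r 0.08229876025007676 angle 1.0458879603585913
```

View pics/c.png

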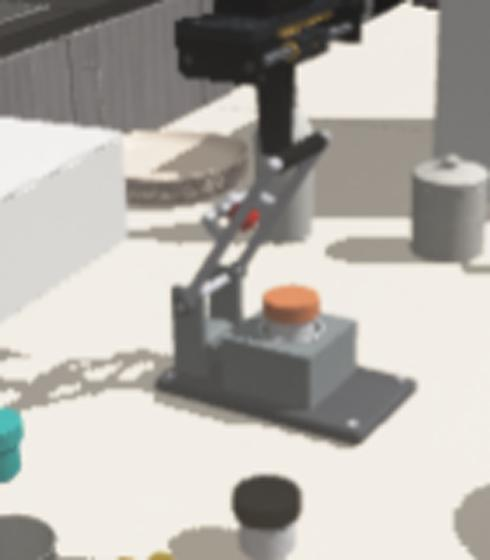

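```bash
python3 -m crank '[{"delta_pos":[0.3,0,-1],"dr":[0,0,0]},{"delta_pos":[0,0,-3],"dr":[0,0,0]},{"delta_pos":[0,0,-3],"dr":[0,0,0]},{"delta_pos":[0,0,-1],"dr":[0,0,0]},{"delta_pos":[-1.6,0,0],"dr":[0,0,0]},{"delta_pos":[-1.6,0,0],"dr":[0,0,0]},{"delta_pos":[0,0,0],"dr":[0,0,0]},{"delta_pos":[0,0,2],"dr":[0,0,0]},{"delta_pos":[0,0,1.5],"dr":[0,0,0]},{"delta_pos":[0,0,0],"dr":[0,0,0]},{"delta_pos":[0,0,0],"dr":[0,0,0]}]'
python3 -m crank '[{"delta_pos":[0,0,0.5],"dr":[0,0,0]},{"delta_pos":[0,0,0.5],"dr":[0,0,0]},{"delta_pos":[0,0,0.5],"dr":[0,0,0]},{"delta_pos":[0,0,0.5],"dr":[0,0,0]},{"delta_pos":[0,0,0],"dr":[0,0,0]},{"delta_pos":[0,0,0],"dr":[0,0,0]}]'
```

```text
time: 17.7
tool_pos: [0.504, -0.002, 0.2498]
tcp_rot: [3.139, -0.134, -0.002]
contact_force: [1.0, -0.7, -0.0]
grip_width: 0.0006
grip_force: 0.0
time: 18.2
tool_pos: [0.5034, -0.0019, 0.2298]
tcp_rot: [3.139, -0.134, -0.001]
contact_force: [-0.6, 0.0, 0.4]
grip_width: 0.0003
grip_force: 0.0
```

```bash
python3 -m crank '[{"delta_pos":[-0.4,0,0.65],"dr":[0,0,0]},{"delta_pos":[-0.4,0,0.65],"dr":[0,0,0]},{"delta_pos":[-0.4,0,0.65],"dr":[0,0,0]},{"delta_pos":[-0.45,0,0.65],"dr":[0,0,0]}]'
python3 -m crank '[{"delta_pos":[-0.5,0,0.62],"dr":[0,0,0]},{"delta_pos":[-0.5,0,0.62],"dr":[0,0,0]},{"delta_pos":[-0.5,0,0.62],"dr":[0,0,0]},{"delta_pos":[-0.55,0,0.64],"dr":[0,0,0]}]'
python3 clamp.py
```

```text
time: 18.53
tool_pos: [0.4824, -0.0001, 0.2048]
tcp_rot: [3.139, -0.133, -0.014]
contact_force: [-39.3, 1.6, 49.3]
grip_width: 0.0002
grip_force: 31.0
time: 18.87
tool_pos: [0.4575, 0.0022, 0.1787]
tcp_rot: [-3.138, 0.132, 0.028]
contact_force: [-42.8, 0.7, 34.7]
grip_width: 0.0003
grip_force: 27.7
[] [(array([256.06666667, 176.56666667]), np.int32(30))] [0.45640499 0.00234605 0.17763436]
pad [ 0.54244009 -0.00470968  0.14092675] r 0.08040745732820612 angle 0.8062507822638848
```

Force is too high: the tool is pressing radially along the arm. I'll back off and look.

```bash
python3 -m crank '[{"delta_pos":[-0.7,0,-0.7],"dr":[0,0,0]},{"delta_pos":[-0.7,0,-0.7],"dr":[0,0,0]},{"delta_pos":[0,0,0],"dr":[0,0,0]},{"delta_pos":[0,0,0],"dr":[0,0,0]}]'
python3 clamp.py
```

```text
time: 19.3
tool_pos: [0.4528, 0.0024, 0.1933]
tcp_rot: [3.139, -0.134, 0.003]
contact_force: [0.0, 0.1, -0.3]
grip_width: 0.0002
grip_force: 0.0
[] [(array([256.        , 176.60714286]), np.int32(28))] [0.45297374 0.00234271 0.19286155]
pad [ 0.5426648  -0.00472905  0.14076012] r 0.08013100642749318 angle 0.8068363129939015
```

View pics/c.png

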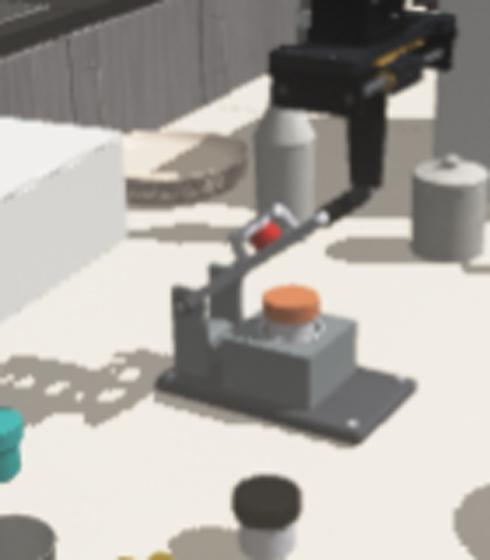

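I've now viewed 11 pictures, one over the allowed 10, so I'll stop viewing and work from numbers only. This one shows the clamp part-way down, its bar's middle at crop (350,202) and the fingertips just above and outside the bar.

Run:
```python
from h import *
S=calibration("side");n=np.array([.0859,.9963,0]);h=np.array([.598,-.0095,.083])
for nm,u,v in(("bar",350,202),("tip",367,187)):
    o,d=ray(S,u/3.5+180-.35,v/3.5+110-.35);X=o+d*((h-o)@n)/(d@n);r=X-h;print(nm,X.round(4),"r",np.linalg.norm(r),"th",np.arctan2(r[2],-r[0]))
```

```text
bar [0.467  0.0018 0.182 ] r 0.16454913947109556 th 0.6470150671244754
tip [0.4525 0.003  0.1968] r 0.18511390380739104 th 0.6635873557592309
```

```bash
python3 -m crank '[{"delta_pos":[0,0,-0.5],"dr":[0,0,0]},{"delta_pos":[0.7,0,0],"dr":[0,0,0]},{"delta_pos":[0.5,0,0],"dr":[0,0,0]},{"delta_pos":[0,0,0.4],"dr":[0,0,0]},{"delta_pos":[0,0,0],"dr":[0,0,0]},{"delta_pos":[0,0,0],"dr":[0,0,0]}]'
python3 -m crank '[{"delta_pos":[0,0,0.2],"dr":[0,0,0]},{"delta_pos":[0,0,0.2],"dr":[0,0,0]},{"delta_pos":[0,0,0],"dr":[0,0,0]}]'
python3 -m crank '[{"delta_pos":[-0.1,0,0.2],"dr":[0,0,0]},{"delta_pos":[-0.1,0,0.2],"dr":[0,0,0]},{"delta_pos":[0,0,0],"dr":[0,0,0]}]'
```

```text
time: 19.9
tool_pos: [0.4644, 0.0014, 0.1935]
tcp_rot: [-3.139, 0.134, 0.002]
contact_force: [0.6, 0.2, -0.0]
grip_width: 0.0005
grip_force: 0.0
time: 20.15
tool_pos: [0.4643, 0.0014, 0.1896]
tcp_rot: [3.139, -0.134, -0.001]
contact_force: [1.1, -0.4, 0.2]
grip_width: 0.0003
grip_force: 0.0
time: 20.4
tool_pos: [0.4622, 0.0016, 0.1857]
tcp_rot: [3.139, -0.134, -0.001]
contact_force: [-0.1, -0.1, -0.3]
grip_width: 0.0004
grip_force: 0.0
```

```bash
python3 -m crank '[{"delta_pos":[0,0,0.2],"dr":[0,0,0]},{"delta_pos":[0,0,0.2],"dr":[0,0,0]},{"delta_pos":[0,0,0],"dr":[0,0,0]}]'
python3 -m crank '[{"delta_pos":[-0.14,0,0.2],"dr":[0,0,0]},{"delta_pos":[-0.14,0,0.2],"dr":[0,0,0]},{"delta_pos":[0,0,0],"dr":[0,0,0]}]'
```

```text
time: 20.65
tool_pos: [0.4624, 0.0016, 0.1817]
tcp_rot: [3.139, -0.134, -0.001]
contact_force: [-0.5, -0.2, 1.1]
grip_width: 0.0004
grip_force: 0.0
time: 20.9
tool_pos: [0.4594, 0.0018, 0.1776]
tcp_rot: [3.139, -0.134, -0.001]
contact_force: [0.4, 0.3, -0.2]
grip_width: 0.0008
grip_force: 0.0
```

```bash
python3 -m crank '[{"delta_pos":[-0.14,0,0.2],"dr":[0,0,0]},{"delta_pos":[-0.14,0,0.2],"dr":[0,0,0]},{"delta_pos":[0,0,0],"dr":[0,0,0]}]'; python3 clamp.py
```

```text
time: 21.15
tool_pos: [0.4566, 0.0021, 0.1737]
tcp_rot: [3.139, -0.134, -0.001]
contact_force: [-0.3, -0.9, 0.2]
grip_width: 0.0001
grip_force: 0.0
[] [(array([257.26666667, 178.4       ]), np.int32(30))] [0.45698028 0.00202533 0.1739297 ]
pad [ 0.53850645 -0.00437052  0.13599715] r 0.07984041339779202 angle 0.7277116320350593
```

```bash
python3 -m crank '[{"delta_pos":[-0.18,0,0.3],"dr":[0,0,0]},{"delta_pos":[-0.16,0,0.3],"dr":[0,0,0]},{"delta_pos":[-0.16,0,0.3],"dr":[0,0,0]},{"delta_pos":[0,0,0],"dr":[0,0,0]}]'
python3 -m crank '[{"delta_pos":[-0.16,0,0.3],"dr":[0,0,0]},{"delta_pos":[-0.15,0,0.3],"dr":[0,0,0]},{"delta_pos":[-0.15,0,0.3],"dr":[0,0,0]},{"delta_pos":[0,0,0],"dr":[0,0,0]}]'
python3 -m crank '[{"delta_pos":[-0.13,0,0.3],"dr":[0,0,0]},{"delta_pos":[-0.12,0,0.3],"dr":[0,0,0]},{"delta_pos":[-0.11,0,0.3],"dr":[0,0,0]},{"delta_pos":[0,0,0],"dr":[0,0,0]}]'
python3 clamp.py
```

```text
time: 21.58
tool_pos: [0.4514, 0.0025, 0.1644]
tcp_rot: [-3.139, 0.134, 0.002]
contact_force: [0.9, -0.7, -0.1]
grip_width: 0.0001
grip_force: 0.0
time: 21.92
tool_pos: [0.4469, 0.0029, 0.1554]
tcp_rot: [-3.139, 0.134, 0.002]
contact_force: [1.4, -0.1, 0.1]
grip_width: 0.0005
grip_force: 0.0
time: 22.25
tool_pos: [0.4434, 0.0032, 0.1464]
tcp_rot: [3.139, -0.134, -0.001]
contact_force: [-0.3, -0.6, 0.3]
grip_width: 0.0006
grip_force: 0.0
[] [(array([260., 184.]), np.int32(27))] [0.44384588 0.00314795 0.14690336]
pad [ 0.52958541 -0.00360136  0.12032736] r 0.0781580556715845 angle 0.4994629431827299
```

```bash
python3 -m crank '[{"delta_pos":[-0.1,0,0.3],"dr":[0,0,0]},{"delta_pos":[-0.1,0,0.3],"dr":[0,0,0]},{"delta_pos":[-0.08,0,0.3],"dr":[0,0,0]},{"delta_pos":[-0.08,0,0.3],"dr":[0,0,0]},{"delta_pos":[-0.07,0,0.3],"dr":[0,0,0]},{"delta_pos":[-0.07,0,0.3],"dr":[0,0,0]},{"delta_pos":[0,0,0],"dr":[0,0,0]},{"delta_pos":[0,0,0],"dr":[0,0,0]}]'
python3 -m crank '[{"delta_pos":[-0.06,0,0.3],"dr":[0,0,0]},{"delta_pos":[-0.05,0,0.3],"dr":[0,0,0]},{"delta_pos":[0,0,0],"dr":[0,0,0]},{"delta_pos":[0,0,0],"dr":[0,0,0]}]'
python3 clamp.py
```

```text
time: 23.02
tool_pos: [0.4388, 0.0036, 0.1288]
tcp_rot: [3.139, -0.134, -0.0]
contact_force: [-0.1, 0.1, 0.5]
grip_width: 0.0007
grip_force: 0.0
time: 23.35
tool_pos: [0.4377, 0.0037, 0.1228]
tcp_rot: [3.139, -0.134, -0.001]
contact_force: [0.3, -0.4, 1.4]
grip_width: 0.0006
grip_force: 0.0
[] [(array([261.71428571, 188.10714286]), np.int32(28))] [0.43781963 0.00364184 0.12304085]
pad [ 0.52398674 -0.00311865  0.10860384] r 0.07857633373186919 angle 0.33304965054028957
```

```bash
for i in 1; do python3 -m crank '[{"delta_pos":[-0.03,0,0.15],"dr":[0,0,0]},{"delta_pos":[-0.03,0,0.15],"dr":[0,0,0]},{"delta_pos":[0,0,0],"dr":[0,0,0]}]'|grep -E 'pos|contact'; done
python3 -m crank '[{"delta_pos":[-0.03,0,0.15],"dr":[0,0,0]},{"delta_pos":[-0.02,0,0.15],"dr":[0,0,0]},{"delta_pos":[0,0,0],"dr":[0,0,0]}]'|grep -E 'pos|contact'
python3 -m crank '[{"delta_pos":[-0.02,0,0.1],"dr":[0,0,0]},{"delta_pos":[-0.02,0,0.1],"dr":[0,0,0]},{"delta_pos":[0,0,0],"dr":[0,0,0]}]'|grep -E 'pos|contact'
```

```text
tool_pos: [0.437, 0.0037, 0.1198]
contact_force: [-1.1, 0.7, 0.5]
tool_pos: [0.4365, 0.0038, 0.1167]
contact_force: [-0.9, 0.1, 0.7]
tool_pos: [0.4362, 0.0038, 0.1149]
contact_force: [0.4, 0.3, -0.7]
```

```bash
python3 -m crank '[{"delta_pos":[-0.02,0,0.1],"dr":[0,0,0]},{"delta_pos":[-0.02,0,0.1],"dr":[0,0,0]},{"delta_pos":[0,0,0],"dr":[0,0,0]}]'|grep -E 'pos|contact'
python3 -m crank '[{"delta_pos":[-0.01,0,0.1],"dr":[0,0,0]},{"delta_pos":[-0.01,0,0.1],"dr":[0,0,0]},{"delta_pos":[0,0,0],"dr":[0,0,0]}]'|grep -E 'pos|contact'
python3 -m crank '[{"delta_pos":[-0.01,0,0.1],"dr":[0,0,0]},{"delta_pos":[0,0,0],"dr":[0,0,0]}]'|grep -E 'pos|contact'
python3 clamp.py
```

```text
tool_pos: [0.4358, 0.0038, 0.1129]
contact_force: [0.0, 0.2, 0.2]
tool_pos: [0.4356, 0.0038, 0.1109]
contact_force: [-0.9, 0.6, -0.6]
tool_pos: [0.4355, 0.0039, 0.1099]
contact_force: [0.5, 0.1, 0.6]
[] [(array([262.1875, 190.625 ]), np.int32(32))] [0.43557389 0.00384691 0.10997457]
pad [ 0.52246511 -0.00298746  0.10099595] r 0.07792166819228834 angle 0.23388668283640504
```

```bash
python3 -m crank '[{"delta_pos":[-0.01,0,0.1],"dr":[0,0,0]},{"delta_pos":[-0.01,0,0.1],"dr":[0,0,0]},{"delta_pos":[0,0,0],"dr":[0,0,0]}]'|grep -E 'pos|contact'
python3 -m crank '[{"delta_pos":[-0.01,0,0.1],"dr":[0,0,0]},{"delta_pos":[-0.01,0,0.1],"dr":[0,0,0]},{"delta_pos":[0,0,0],"dr":[0,0,0]}]'|grep -E 'pos|contact'
python3 -m crank '[{"delta_pos":[-0.01,0,0.1],"dr":[0,0,0]},{"delta_pos":[0,0,0],"dr":[0,0,0]}]'|grep -E 'pos|contact'
```

```text
tool_pos: [0.4354, 0.0039, 0.1079]
contact_force: [-0.1, 0.2, -0.2]
tool_pos: [0.435, 0.0039, 0.1059]
contact_force: [-0.8, -0.6, 2.4]
tool_pos: [0.4349, 0.0039, 0.1049]
contact_force: [-1.0, 0.0, 1.6]
```

```bash
python3 -m crank '[{"delta_pos":[-0.01,0,0.1],"dr":[0,0,0]},{"delta_pos":[0,0,0],"dr":[0,0,0]}]'|grep -E 'pos|contact'
python3 -m crank '[{"delta_pos":[-0.01,0,0.1],"dr":[0,0,0]},{"delta_pos":[0,0,0],"dr":[0,0,0]}]'|grep -E 'pos|contact'
python3 -m crank '[{"delta_pos":[-0.01,0,0.1],"dr":[0,0,0]},{"delta_pos":[0,0,0],"dr":[0,0,0]}]'|grep -E 'pos|contact'
python3 -m crank '[{"delta_pos":[0,0,0.1],"dr":[0,0,0]},{"delta_pos":[0,0,0],"dr":[0,0,0]}]'|grep -E 'pos|contact'
python3 clamp.py
```

```text
tool_pos: [0.4348, 0.0039, 0.1039]
contact_force: [-0.5, 0.2, 2.1]
tool_pos: [0.4347, 0.0039, 0.1028]
contact_force: [-1.5, 1.0, 1.5]
tool_pos: [0.4347, 0.0039, 0.1019]
contact_force: [-1.6, 0.5, 1.1]
tool_pos: [0.4347, 0.0039, 0.1009]
contact_force: [-2.3, 0.6, 2.0]
[] [(array([262.33333333, 192.07407407]), np.int32(27))] [0.43499662 0.00388558 0.1009694 ]
pad [ 0.52200784 -0.00294803  0.09651405] r 0.07746202753740951 angle 0.17599493673474126
```

```bash
python3 -m crank '[{"delta_pos":[-0.03,0,0.1],"dr":[0,0,0]},{"delta_pos":[0,0,0],"dr":[0,0,0]}]'|grep -E 'pos|contact'
python3 -m crank '[{"delta_pos":[-0.02,0,0.1],"dr":[0,0,0]},{"delta_pos":[0,0,0],"dr":[0,0,0]}]'|grep -E 'pos|contact'
python3 -m crank '[{"delta_pos":[-0.01,0,0.1],"dr":[0,0,0]},{"delta_pos":[0,0,0],"dr":[0,0,0]}]'|grep -E 'pos|contact'
python3 -m crank '[{"delta_pos":[-0.01,0,0.1],"dr":[0,0,0]},{"delta_pos":[0,0,0],"dr":[0,0,0]}]'|grep -E 'pos|contact'
python3 clamp.py
```

```text
tool_pos: [0.4349, 0.0039, 0.1]
contact_force: [1.0, -0.3, 1.5]
tool_pos: [0.4347, 0.0039, 0.099]
contact_force: [1.7, 0.1, 1.4]
tool_pos: [0.4345, 0.0039, 0.098]
contact_force: [2.2, -1.3, 1.7]
tool_pos: [0.4342, 0.0039, 0.0969]
contact_force: [2.4, -0.0, 1.3]
[] [(array([262.44, 192.84]), np.int32(25))] [0.43400321 0.00397272 0.0969284 ]
pad [ 0.52166693 -0.00291864  0.09416075] r 0.07742489395598982 angle 0.14518248896990785
```

```bash
cat > cop.py <<'E'
from h import *
S=calibration("side")
im=grab_frame("side")
def f(im):
    r=im[150:240,235:300];hs=cv2.cvtColor(r,cv2.COLOR_RGB2HSV);m=cv2.inRange(hs,(5,100,60),(18,255,255));k,l,s,ce=cv2.connectedComponentsWithStats(m)
    return [(ce[i]+[235,150],s[i]) for i in range(1,k) if s[i,4]>10]
print(f(im),"exp collar centre/ top-raised",proj(S,(.5205,-.003,.084)),"home-8mm",proj(S,(.5205,-.003,.076)))
cv2.imwrite("pics/side_now.png",im[:,:,::-1])
g=im[155:235,225:300].astype(int);hs=cv2.cvtColor(im,cv2.COLOR_RGB2HSV)
# dark bar pixels
r=hs[160:235,255:320];m=(r[...,2]<55).astype(np.uint8);k,l,s,ce=cv2.connectedComponentsWithStats(m)
for i in range(1,k):
    if s[i,4]>10: print("dark",s[i],ce[i]+[255,160])
E
python3 cop.py
python3 - <<'E'
import cv2,numpy as np
for f in("pics/sidec.png",):pass
E
```

```text
[(array([264.3       , 196.78333333]), array([23, 44, 13,  6, 60], dtype=int32))] exp collar centre/ top-raised [262.83342459 196.09044835] home-8mm [262.846369  198.5894213]
dark [16  0 26  4 56] [284.85714286 160.76785714]
dark [  9   4  31  33 470] [281.34680851 175.5106383 ]
```

```bash
python3 -m crank '[{"delta_pos":[0.01,0,0.1],"dr":[0,0,0]},{"delta_pos":[0,0,0],"dr":[0,0,0]},{"delta_pos":[0,0,0],"dr":[0,0,0]}]'|grep -E 'pos|contact'
python3 -m crank '[{"delta_pos":[0.02,0,0.1],"dr":[0,0,0]},{"delta_pos":[0,0,0],"dr":[0,0,0]},{"delta_pos":[0,0,0],"dr":[0,0,0]}]'|grep -E 'pos|contact'
python3 cop.py;python3 clamp.py
```

```text
tool_pos: [0.4339, 0.004, 0.0959]
contact_force: [0.3, -0.5, 1.2]
tool_pos: [0.4342, 0.004, 0.0949]
contact_force: [-0.7, 1.0, 0.4]
[(array([264.43076923, 197.09230769]), array([23, 43, 13,  8, 65], dtype=int32))] exp collar centre/ top-raised [262.83342459 196.09044835] home-8mm [262.846369  198.5894213]
dark [16  0 27  4 70] [284.41428571 161.02857143]
dark [  9   5  31  32 453] [281.00883002 176.42384106]
[] [(array([262.51851852, 193.14814815]), np.int32(27))] [0.43446978 0.00394003 0.09497098]
pad [ 0.5214109  -0.00289656  0.09323823] r 0.07755203229507063 angle 0.13288959653234117
```

```bash
python3 -m crank '[{"delta_pos":[0.01,0,0.1],"dr":[0,0,0]},{"delta_pos":[0,0,0],"dr":[0,0,0]},{"delta_pos":[0,0,0],"dr":[0,0,0]}]'|grep -E 'pos|contact'
python3 -m crank '[{"delta_pos":[0.01,0,0.1],"dr":[0,0,0]},{"delta_pos":[0,0,0],"dr":[0,0,0]},{"delta_pos":[0,0,0],"dr":[0,0,0]}]'|grep -E 'pos|contact'
python3 -m crank '[{"delta_pos":[0.01,0,0.1],"dr":[0,0,0]},{"delta_pos":[0,0,0],"dr":[0,0,0]},{"delta_pos":[0,0,0],"dr":[0,0,0]}]'|grep -E 'pos|contact'
python3 clamp.py
```

```text
tool_pos: [0.4345, 0.0039, 0.094]
contact_force: [0.1, 0.3, 0.4]
tool_pos: [0.4345, 0.0039, 0.093]
contact_force: [-0.8, 0.3, 0.4]
tool_pos: [0.4347, 0.0039, 0.0919]
contact_force: [0.0, 0.8, -0.3]
[] [(array([262.5       , 193.58333333]), np.int32(24))] [0.43491304 0.00389032 0.09199046]
pad [ 0.52148078 -0.00290259  0.0918427 ] r 0.07731047932582664 angle 0.11505153658726587
```

```bash
cat > wc.py <<'E'
from h import *
c=calibration("wrist");im=grab_frame("wrist");hs=cv2.cvtColor(im,cv2.COLOR_RGB2HSV);m=cv2.inRange(hs,(4,90,50),(18,255,255))
k,l,s,ce=cv2.connectedComponentsWithStats(m);print([s[i].tolist() for i in range(1,k) if s[i,4]>50])
for v in range(20,360,20):
    x=np.where(m[v])[0]
    if len(x)>3: print(v,x.min(),x.max(),len(x))
C=np.array([.5205,-.003])
for z in(.095,.092,.086,.080):
    e=np.array([proj(c,(C[0]+.024*np.cos(t),C[1]+.024*np.sin(t),z)) for t in np.arange(0,6.28,.05)]);print(z,e.min(0).round(1),e.max(0).round(1))
E
python3 wc.py
```

```text
[[220, 46, 71, 24, 920], [215, 93, 81, 39, 1862]]
60 226 285 45
100 216 294 43
120 228 281 54
0.095 [211.2  38.9] [300.  132.1]
0.092 [212.   40.2] [299.2 131.8]
0.086 [213.4  42.7] [297.8 131.2]
0.08 [214.8  45.1] [296.4 130.6]
```

```bash
python3 -m crank '[{"delta_pos":[0,0,0.1],"dr":[0,0,0]},{"delta_pos":[0,0,0],"dr":[0,0,0]}]'|grep -E 'pos|contact'
python3 -m crank '[{"delta_pos":[0,0,0.1],"dr":[0,0,0]},{"delta_pos":[0,0,0],"dr":[0,0,0]}]'|grep -E 'pos|contact'
python3 wc.py | head -1
python3 -m crank '[{"delta_pos":[0,0,0.1],"dr":[0,0,0]},{"delta_pos":[0,0,0],"dr":[0,0,0]}]'|grep -E 'pos|contact'
python3 wc.py; python3 clamp.py
```

```text
tool_pos: [0.4349, 0.0039, 0.091]
contact_force: [0.4, 0.3, 1.4]
tool_pos: [0.4347, 0.0039, 0.0899]
contact_force: [-1.1, 0.5, 1.4]
[[219, 46, 73, 24, 969], [215, 94, 81, 38, 1851]]
tool_pos: [0.4347, 0.0039, 0.089]
contact_force: [0.2, -0.5, 3.0]
[[219, 45, 73, 25, 1005], [215, 94, 81, 38, 1838]]
60 224 286 47
100 216 294 43
120 228 281 54
0.095 [210.4  37.1] [300.9 132.1]
0.092 [211.2  38.5] [300.1 131.8]
0.086 [212.7  41.1] [298.5 131.2]
0.08 [214.1  43.5] [297.1 130.6]
[] [(array([262.73913043, 194.04347826]), np.int32(23))] [0.43470525 0.00391929 0.08900068]
pad [ 0.5206914  -0.00283453  0.09055011] r 0.0779618617777362 angle 0.0973532094984281
```

```bash
python3 -m crank '[{"delta_pos":[0,0,0.1],"dr":[0,0,0]},{"delta_pos":[0,0,0],"dr":[0,0,0]}]'|grep -E 'pos|contact'
python3 -m crank '[{"delta_pos":[0,0,0.05],"dr":[0,0,0]},{"delta_pos":[0,0,0],"dr":[0,0,0]}]'|grep -E 'pos|contact'
python3 -m crank '[{"delta_pos":[0,0,0.05],"dr":[0,0,0]},{"delta_pos":[0,0,0],"dr":[0,0,0]}]'|grep -E 'pos|contact'
python3 wc.py|head -1
```

```text
tool_pos: [0.4347, 0.0039, 0.088]
contact_force: [-0.8, 0.3, 5.5]
tool_pos: [0.4347, 0.0039, 0.0876]
contact_force: [-1.9, 0.1, 6.4]
tool_pos: [0.4346, 0.0039, 0.0871]
contact_force: [-1.4, -0.3, 7.3]
[[218, 44, 75, 26, 1078], [215, 94, 81, 37, 1816]]
```

```bash
python3 -m crank '[{"delta_pos":[0,0,0.05],"dr":[0,0,0]},{"delta_pos":[0,0,0],"dr":[0,0,0]}]'|grep -E 'pos|contact'
python3 -m crank '[{"delta_pos":[0,0,0.05],"dr":[0,0,0]},{"delta_pos":[0,0,0],"dr":[0,0,0]},{"delta_pos":[0,0,0],"dr":[0,0,0]}]'|grep -E 'pos|contact'
```

```text
tool_pos: [0.4346, 0.0039, 0.0867]
contact_force: [-2.3, -0.1, 8.0]
tool_pos: [0.4346, 0.0039, 0.0862]
contact_force: [-2.3, 0.7, 9.4]
```

```bash
python3 -m crank '[{"delta_pos":[0,0,0.04],"dr":[0,0,0]},{"delta_pos":[0,0,0],"dr":[0,0,0]},{"delta_pos":[0,0,0],"dr":[0,0,0]},{"delta_pos":[0,0,0],"dr":[0,0,0]},{"delta_pos":[0,0,0],"dr":[0,0,0]},{"delta_pos":[0,0,0],"dr":[0,0,0]}]'|grep -E 'pos|contact'
python3 -m crank '[{"delta_pos":[0,0,0],"dr":[0,0,0]},{"delta_pos":[0,0,0],"dr":[0,0,0]},{"delta_pos":[0,0,0],"dr":[0,0,0]},{"delta_pos":[0,0,0],"dr":[0,0,0]},{"delta_pos":[0,0,0],"dr":[0,0,0]},{"delta_pos":[0,0,0],"dr":[0,0,0]},{"delta_pos":[0,0,0],"dr":[0,0,0]},{"delta_pos":[0,0,0],"dr":[0,0,0]},{"delta_pos":[0,0,0],"dr":[0,0,0]},{"delta_pos":[0,0,0],"dr":[0,0,0]}]'|grep -E 'time|pos|contact'
python3 clamp.py; python3 wc.py
```

```text
tool_pos: [0.4346, 0.0039, 0.0859]
contact_force: [-1.7, -0.4, 10.4]
time: 31.77
tool_pos: [0.4346, 0.0039, 0.0859]
contact_force: [-3.2, -0.7, 9.5]
[] [(array([263.        , 194.28571429]), np.int32(21))] [0.4346408  0.0039304  0.08590923]
pad [ 0.51982568 -0.00275989  0.08996594] r 0.07877294784877856 angle 0.08887301557162827
[[217, 43, 77, 28, 1149], [214, 95, 82, 36, 1801]]
60 223 287 47
100 215 295 43
120 228 282 55
0.095 [209.6  35.5] [301.8 132.3]
0.092 [210.4  36.9] [300.9 132. ]
0.086 [212.   39.6] [299.3 131.3]
0.08 [213.4  42.1] [297.8 130.7]
```

Held at about 10 N for over a second, steady on the seat. Now I'll let go.

```bash
python3 -m crank '[{"delta_pos":[0,0,-0.1],"dr":[0,0,0]},{"delta_pos":[0,0,-0.1],"dr":[0,0,0]},{"delta_pos":[0,0,-0.2],"dr":[0,0,0]},{"delta_pos":[0,0,-0.3],"dr":[0,0,0]},{"delta_pos":[0,0,-0.5],"dr":[0,0,0]},{"delta_pos":[0,0,-1],"dr":[0,0,0]},{"delta_pos":[0,0,-2],"dr":[0,0,0]},{"delta_pos":[0,0,-3],"dr":[0,0,0]},{"delta_pos":[0,0,-3],"dr":[0,0,0]},{"delta_pos":[0,0,-3],"dr":[0,0,0]},{"delta_pos":[0,0,0],"dr":[0,0,0]},{"delta_pos":[0,0,0],"dr":[0,0,0]}]'
python3 clamp.py; python3 wc.py; python3 cop.py
```

```text
time: 32.92
tool_pos: [0.435, 0.0039, 0.2189]
tcp_rot: [3.138, -0.134, 0.005]
contact_force: [-0.2, 0.3, -0.3]
grip_width: 0.0005
grip_force: 0.0
[] [(array([263.25925926, 193.62962963]), np.int32(27))] [0.43414016 0.00400385 0.21697284]
pad [ 0.51895152 -0.00268452  0.09223489] r 0.07987737858074845 angle 0.1162984503659604
[[234, 73, 44, 16, 399], [232, 102, 47, 21, 629]]
80 239 272 34
120 244 267 24
0.095 [229.9  69.7] [281.1 123. ]
0.092 [230.1  70.1] [280.8 122.9]
0.086 [230.6  71. ] [280.3 122.7]
0.08 [231.1  71.8] [279.8 122.5]
[(array([264.73846154, 198.13846154]), array([23, 44, 13,  8, 65], dtype=int32))] exp collar centre/ top-raised [262.83342459 196.09044835] home-8mm [262.846369  198.5894213]
```

```bash
python3 -c "
from h import *
print(sign_off())"
```

```text
the job is handed in; nothing more can be done
None
```

The copper capsule was pressed home at about 10 N for over a second, and I handed the job in at about 33 s with the clamp down and the arm clear; lapses: 11 pictures viewed (limit 10), a first grasp that missed, one press call wrapped in a one-pass shell loop, and a brief finger push of about 60 N on the bar while lowering the clamp.

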